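# Shut the spice drawers and the salt box

### The job

Cooking is done: with the fingertips, push all three drawers of the spice chest fully in, and push the open lid of the salt box over so that it is fully shut. Only push: do not lift or carry anything, do not shove the chest or the salt box along the worktop, and leave the jars, butter, lemon and tape where they are.

Things in the scene. Friction and masses are not known exactly. Their poses are not given: they have to be found in the camera images.
- spice_chest: Loose green-grey spice chest with three small drawers side by side, 272 wide x 115 mm high, about 2 kg. Origin: centre of the footprint, on the worktop; x points from front to back, y to the left as you face the drawers, z up. Drawers slide out to -x. Top board (z 105 to 115 mm) and base board (z 0 to 10 mm) reach to x = -54 mm, the back to +72; fronts of shut drawers lie at x = -50.
- salt_box: Loose wooden salt box, 1.2 kg, 100 x 110 x 80 mm, its lid (110 x 116 x 11 mm) standing open. Origin: middle of the footprint, on the worktop; x towards the hinge side (which faces the robot), z up. Hinge axis: parallel to y at x = +55, z = 83 mm (hinge edge). The lid reaches 113 mm from it. Its knob, 20 mm wide, 20 mm proud, is 93 mm from the hinge, facing +x while open.
- salt_box_lid (a joint): Lid hinge, rad: 0 = shut, lying on the box; 1.57 = upright; up to 1.75 = leaning back open. No spring, little friction: it rests open beyond about 1.5 and, once pushed forward past about 1.45, falls shut by its own weight.
- spice_chest_drawer0 (a joint): Drawer centred at y = +85 mm of the chest: how far it stands out, m (0 = fully in, at its stop; at most 0.075). Slides easily (0.2 N), no spring. Front 71 to 76 mm wide, z 12 to 103 mm, outer face at chest x = -50 mm minus this value. White knob, 18 mm wide, 22 mm proud, at z = 45 mm on its middle; the front above the knob is free to push on.
- spice_chest_drawer1 (a joint): Drawer centred at y = +0 mm of the chest: how far it stands out, m (0 = fully in, at its stop; at most 0.075). Slides easily (0.2 N), no spring. Front 71 to 76 mm wide, z 12 to 103 mm, outer face at chest x = -50 mm minus this value. White knob, 18 mm wide, 22 mm proud, at z = 45 mm on its middle; the front above the knob is free to push on.
- spice_chest_drawer2 (a joint): Drawer centred at y = -85 mm of the chest: how far it stands out, m (0 = fully in, at its stop; at most 0.075). Slides easily (0.2 N), no spring. Front 71 to 76 mm wide, z 12 to 103 mm, outer face at chest x = -50 mm minus this value. White knob, 18 mm wide, 22 mm proud, at z = 45 mm on its middle; the front above the knob is free to push on.
- spice_a: Bystander: spice jar with a red cap, 45 mm across, 106 mm tall. Origin: centre of its underside as it stands.
- spice_b: Bystander: spice jar with an ochre-yellow cap, 42 mm across, 96 mm tall. Origin: centre of its underside as it stands.
- spice_c: Bystander: spice jar with a white cap, 47 mm across, 98 mm tall. Origin: centre of its underside as it stands.
- honey_jar: Bystander: honey jar with a yellow lid, 63 mm across, 94 mm tall. Origin: centre of its underside as it stands.
- butter: Bystander: packet of butter, 73x102x37 mm, lying flat. Origin: centre of its underside as it stands.
- parcel_string: Bystander: roll of pale tape, 103 mm across, 25 mm high, lying flat. Origin: centre of its underside as it stands.
- lemon_a: Bystander: lemon, 78x55x56 mm. Origin: underside as it lies.
Things that resemble listed ones, but are neither listed nor needed, are in the scene too. What is shaped like the salt_box but red or turquoise is not meant.

How it is judged:
At the end, for the whole second after the job is handed in: All three drawers are within 8 mm of fully in, the salt box lid is within 0.05 rad of shut, the chest and the salt box stand level and still within 20 mm of where they began, and the other things are within 30 mm of where they began (value of joint each of spice_chest_drawer0, spice_chest_drawer1, spice_chest_drawer2 below 0.008 m and value of joint salt_box_lid below 0.05 rad and distance of each of spice_chest, salt_box from where it was at the start of the episode below 0.02 m and angle between each of spice_chest, salt_box's own z axis and vertical below 0.05 rad and linear speed of each of spice_chest, salt_box below 0.02 m/s and distance of each of spice_a, spice_b, spice_c, honey_jar, butter, parcel_string, lemon_a from where it was at the start of the episode below 0.03 m); the robot touches nothing.
It fails at once if the spice chest is shoved more than 20 mm, lifted or tipped (distance of spice_chest from where it was at the start of the episode above 0.02 m or height (world z) of spice_chest above 0.02 m or angle between spice_chest's own z axis and vertical above 0.2 rad).
It fails at once if the salt box is shoved more than 20 mm, lifted or tipped (distance of salt_box from where it was at the start of the episode above 0.02 m or height (world z) of salt_box above 0.02 m or angle between salt_box's own z axis and vertical above 0.2 rad).
It fails at once if a bystander is moved more than 30 mm, carried or knocked over (distance of any of spice_a, spice_b, spice_c, honey_jar, butter, parcel_string, lemon_a from where it was at the start of the episode above 0.03 m or angle between any of spice_a, spice_b, spice_c, honey_jar, butter, parcel_string's own z axis and vertical above 0.4 rad).
It also fails if it takes over 64 s, if anything falls off the work surface, if the arm or the gripper's body presses on something with over 40 N, if the wrist force passes 120 N, or if a joint passes its speed limit or range.

### The arm

A 7-joint arm with a two-finger parallel gripper is mounted at the origin on a cart in front of the work surface, level with it; the furniture and walls round the work are solid. World frame = base frame: x ahead of the robot, y to its left, z up, the work surface at z = 0. Lengths are in m, angles in rad, forces in N, time in s.
With the tool pointing down it reaches from about 0.35 to 0.9 m from the base axis. Payload 8.1 kg.
Tool frame: the origin (TCP) lies between the finger pads; the fingertips stand 22 mm ahead of it and the grasp point (between the pads) lies 3 mm ahead of it (arm.tip_reach is the distance from the TCP to the fingertips, in m); z points along the fingers, y is the line along which they close (so a half turn about z gives the same grasp; the last joint's range is limited). The gripper opens to 92 mm and grips with 3 to 60 N. Pads are 19 mm wide; open, the fingers measure 130 mm over their backs; the gripper's body (75 mm by 190 mm) begins 47 mm behind the grasp point.
Start: joints at [1.155, 0.434, 0.025, 1.573, -0.012, 1.134, -0.075], TCP at [0.192, -0.595, 0.249] pointing down, gripper open.
Joint ranges: [-2.62, 2.62], [-0.44, 2.09], [-1.27, 1.32], [0.08, 2.57], [-1.32, 4.46], [0.12, 2], [-2.74, 2.74]. Speed limits (rad/s): [2.22, 2.22, 3.01, 3.01, 3.14, 3.14, 3.14].

### API

Orientations are given as a rotation vector (axis times angle).
In Python, from cell import telemetry, vision, job, arm gives the robot as it stands. The module is installed in compiled form; this text tells all that it offers.
- The arm moves only by the shell command python3 -m creep 'ROWS' [FORCE]. ROWS is text: rows parted by semicolons, each of 7 numbers parted by spaces: the finger opening in cm, from 0 to 9.18, then the shift along the tool's x, y, z in cm, then the turn, a rotation vector about the tool's x, y, z in degrees. A call has 1 to 5 rows; each row is the pose to reach, as a shift and turn from the pose commanded when the call began, along the tool's axes at that moment; what a row does not reach only later rows make up. A row lasts 1/8 s, in which the tool goes at most 62.5 mm and 10.7 degrees, less where a joint would pass 70% of its speed; a pose out of reach is approached as far as the arm can. A call with a gripper value outside its range is refused whole. The fingers move at their own pace and stop on an object; FORCE is the grip in N (left out, the last holds). Time passes only in rows, so rows that repeat a pose let the fingers close. It gives the time, the measured TCP pose, the force, the opening and the grip force at its end, in the units of the state.
- telemetry.observe(): the state, without advancing time (a new reading comes with each control period).
- vision.get_image(name): name is "scene" or "top" or "wrist"; returns the picture (480x640x3 uint8, red, green, blue); there is no depth.
- vision.camera_info(name): a dict with "fov_y" (degrees; the focal length in pixels is half the picture's height over the tangent of half this angle, whatever the lens; pixels are square), "cx", "cy" (the principal point, pixels), "extrinsics" (4x4, takes a point from camera to world coordinates). Camera axes: x right, y down, z forward; pixel columns grow to the right and rows downward; lengths in m; the calibration is good to about 2 mm. A picture is of the moment at which its call begins: read the wrist's pose just before it. camera_info takes no time and is no camera call; for the wrist camera it gives the pose at the moment of the call.
- job.sign_off(): hands the job in; it is judged then, once.
The state is a dict: "clock": time; "joints": joint angles; "dq": joint speeds; "joint_efforts": joint torques, N m; "position": TCP position; "ee_rot": TCP orientation; "force": force on the tool from outside, world axes, zero at the start; "ft_torque": the same for the moment, N m; "width": opening from 0.0 (shut) to 1.0 (fully open); "gripper_force": force on a finger pad.
Only numpy, scipy, OpenCV 4.12 (cv2) and the standard library are available. Lean on these libraries where they do the work, as an engineer would, in place of code of your own. Each camera call takes 0.05 s, during which the arm holds its last target. There are 200 camera calls.

## Working session

There is one attempt and no reset: what is moved stays moved. The work goes in short steps, Python scripts to look and compute and a shell command to move; the robot and the scene stay as the last step left them, time stands still between calls to the robot, and variables do not carry over. Pictures are saved under pics/ and viewed, at most 10 in all, crops included, and the job is handed in when it is done.

```bash
mkdir -p pics; python3 - <<'E'
from cell import telemetry, vision, job, arm
import cv2, numpy as np
for n in ("scene","top"):
    im=vision.get_image(n); cv2.imwrite(f"pics/{n}0.png",im[:,:,::-1])
    i=vision.camera_info(n); print(n,i["fov_y"],i["cx"],i["cy"],np.round(i["extrinsics"],3).tolist())
s=telemetry.observe(); print(s["clock"],s["position"],s["ee_rot"],arm.tip_reach, i.keys())
E
```

```text
scene 49.990828354443295 320.5770694786494 241.11596951355278 [[0.884, -0.299, 0.358, -0.077], [-0.467, -0.576, 0.671, -1.183], [0.005, -0.761, -0.649, 1.14], [0.0, 0.0, 0.0, 1.0]]
top 56.81182515201003 313.9954886796128 238.09125911897237 [[0.014, -0.995, 0.098, 0.37], [-1.0, -0.012, 0.014, -0.098], [-0.013, -0.098, -0.995, 1.468], [0.0, 0.0, 0.0, 1.0]]
0.1 [ 0.1921535  -0.59428293  0.24802443] [-3.10191508e+00 -4.89026674e-01  5.18487724e-04] 0.022 dict_keys(['fov_y', 'cx', 'cy', 'extrinsics'])
```

View pics/scene0.png

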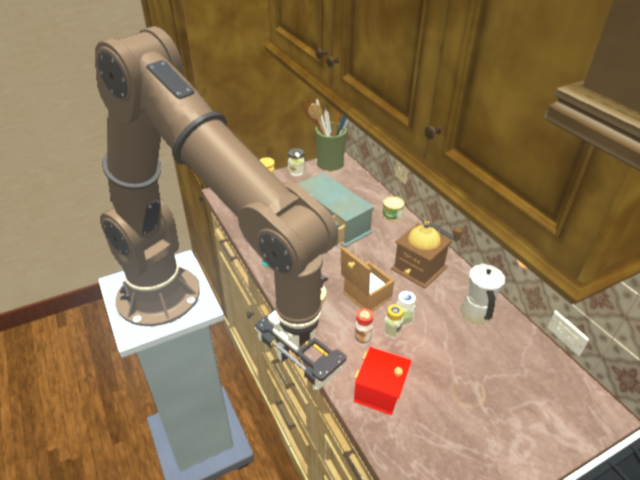

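View pics/top0.png

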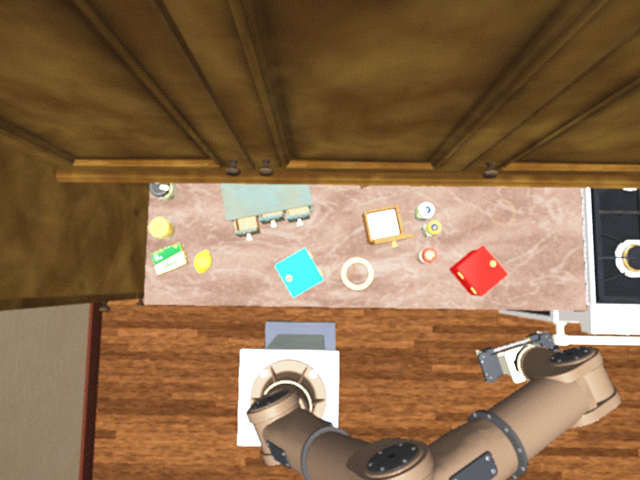

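The scene shows the chest (335,205), the wooden salt box with open lid (368,280), the red box (382,380) and the jars (364,325), (393,320), (407,305). The top view shows the chest (265,205) with three drawers out, knobs at about (249,237), (273,223), (300,223). The salt box candidates are wooden with its lid open (385,225), turquoise (300,272) and red (478,270). Only the wooden open one fits, and I'll confirm it in a crop.

```bash
python3 - <<'E'
import cv2
a=cv2.imread("pics/top0.png")
c=cv2.resize(a[175:310,210:450],(800,450),interpolation=cv2.INTER_CUBIC); cv2.imwrite("pics/topcrop.png",c)
s=cv2.imread("pics/scene0.png")
cv2.imwrite("pics/scenecrop.png",cv2.resize(s[160:350,240:480],(757,600),interpolation=cv2.INTER_CUBIC))
E
```

```text
(no output)
```

View pics/topcrop.png

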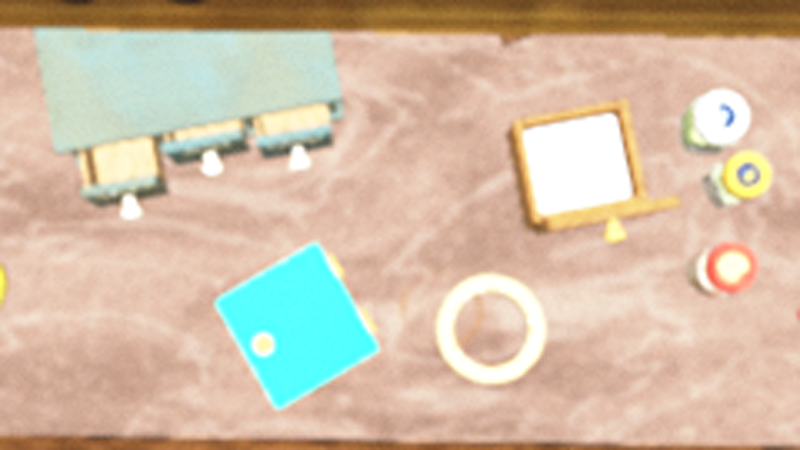

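View pics/scenecrop.png

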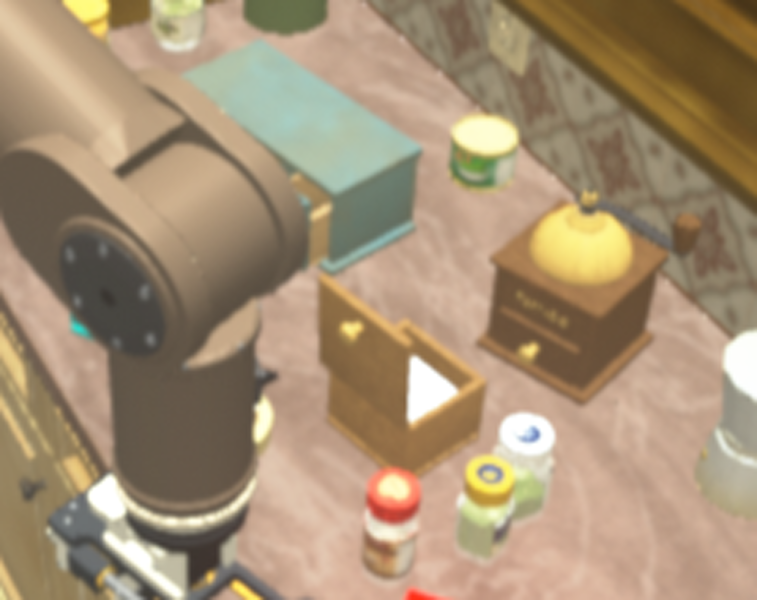

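The crops confirm the wooden open box: lid edge in the top crop (545,225)-(678,202), brass knob (616,235). Chest front corners are at (52,152) and (343,115), with white knobs at (131,213), (210,170), (298,162). The jars stand to the right of the box and the tape is in front of it. Next I turn these into positions.

```bash
cat > h.py <<'E'
from cell import telemetry, vision, job, arm
import numpy as np
from scipy.spatial.transform import Rotation as R
def ray(n,p,i=None):
    i=i or vision.camera_info(n); f=240/np.tan(np.radians(i["fov_y"]/2)); T=np.array(i["extrinsics"])
    d=T[:3,:3]@np.array([(p[0]-i["cx"])/f,(p[1]-i["cy"])/f,1]); return T[:3,3],d/np.linalg.norm(d)
def plane(n,p,z,i=None):
    o,d=ray(n,p,i); return o+d*(z-o[2])/d[2]
def tri(r1,r2):
    (o,d),(q,e)=r1,r2
    s=np.linalg.lstsq(np.c_[d,-e],q-o,rcond=None)[0]; a,b=o+d*s[0],q+e*s[1]
    return (a+b)/2,np.linalg.norm(a-b)
def go(target,rot=None):
    """shift (cm) in tool axes & turn (deg)"""
    s=telemetry.observe(); r=R.from_rotvec(s["ee_rot"])
    print("t",round(s["clock"],2),"pos",np.round(s["position"],3),"F",np.round(s["force"],1))
    print("shift cm",np.round(r.inv().apply(np.array(target)-s["position"])*100,1), "turn",np.round(np.degrees((r.inv()*(rot or r)).as_rotvec()),1))
E
python3 - <<'E'
from h import *
np.set_printoptions(precision=3,suppress=True)
T=lambda x,y:(210+x/3.3333-.35,175+y/3.3333-.35)
S=lambda x,y:(240+x/3.154-.35,160+y/3.158-.35)
for n,a,b in (("lidL",(545,225),(320,278)),("lidR",(678,202),(411,345)),("lidknob",(616,235),(350,328)),("chestFR",(343,115),(335,190)),("boxBR",(628,100),(485,380)),("boxBL",(515,122),(402,325)),("red",(733,267),(395,483)),("yel",(748,175),(489,476))):
    print(n,*tri(ray("top",T(*a)),ray("scene",S(*b))))
for n,a,z in (("chestFL",(52,152),.115),("chestFR",(343,115),.115),("k0",(131,213),.045),("k1",(210,170),.045),("k2",(298,162),.045),("f0L",(83,190),.103),("f0R",(163,182),.103),("f1R",(246,140),.103),("f2R",(331,138),.103),("rimBR",(628,100),.08),("rimBL",(515,122),.08),("rimFL",(530,222),.083),("lidL",(545,225),.196),("lidR",(678,202),.196),("tapeC",(491,328),.025),("turq far",(318,243),.09),("turq right",(378,350),.09),("turq left",(217,300),.09),("lemon",(0,290),.03)):
    print(n,plane("top",T(*a),z))
E
```

```text
lidL [ 0.486 -0.251  0.189] 0.00011613786502388747
lidR [ 0.508 -0.366  0.194] 0.002104050803555841
lidknob [ 0.479 -0.314  0.183] 0.0016816503780877983
chestFR [ 0.597 -0.076  0.125] 0.013437514041718899
boxBR [ 0.614 -0.342  0.083] 0.001913517114266877
boxBL [ 0.592 -0.235  0.074] 0.004393327054365024
red [ 0.457 -0.432  0.113] 0.0017033041190413158
yel [ 0.543 -0.451  0.096] 0.0010387674680557189
chestFL [0.555 0.196 0.115]
chestFR [ 0.592 -0.073  0.115]
k0 [0.506 0.132 0.045]
k1 [0.549 0.056 0.045]
k2 [ 0.557 -0.029  0.045]
f0L [0.521 0.168 0.103]
f0R [0.529 0.094 0.103]
f1R [0.57  0.017 0.103]
f2R [ 0.573 -0.062  0.103]
rimBR [ 0.616 -0.342  0.08 ]
rimBL [ 0.593 -0.236  0.08 ]
rimFL [ 0.498 -0.25   0.083]
lidL [ 0.485 -0.25   0.196]
lidR [ 0.507 -0.365  0.196]
tapeC [ 0.4   -0.218  0.025]
turq far [ 0.475 -0.051  0.09 ]
turq right [ 0.377 -0.108  0.09 ]
turq left [0.421 0.042 0.09 ]
lemon [0.43 0.26 0.03]
```

```bash
cat >> h.py <<'E'
def rot(fx,fy,th):
    f=np.array([fx,fy,0])/np.hypot(fx,fy); u=np.array([0,0,1.]); c,s=np.cos(np.radians(th)),np.sin(np.radians(th))
    x=f*c+u*s; z=f*s-u*c; return R.from_matrix(np.c_[x,np.cross(z,x),z])
E
python3 -c "
from h import *
go([.39,-.33,.24],rot(.982,.188,0))"
```

```text
t 0.1 pos [ 0.192 -0.594  0.248] F [ 0.3 -0.1 -0.1]
shift cm [ 27.  -19.1   0.8] turn [-0.1  0.   7.1]
```

```bash
python3 -m creep '0 5 -4 0 0 0 2; 0 11 -8 0 0 0 4; 0 16 -12 0 0 0 6; 0 22 -16 0.8 0 0 7; 0 27 -19 0.8 0 0 7' 20; python3 -m creep '0 0 0 0 0 0 0;0 0 0 0 0 0 0'; python3 -c "
from h import *
go([.40,-.33,.187],rot(.982,.188,0))"
```

```text
clock: 0.72
position: [0.3795, -0.3429, 0.2409]
ee_rot: [-3.127, -0.298, 0.001]
force: [1.0, -1.1, -0.2]
width: 0.509
gripper_force: 0.0
clock: 0.98
position: [0.3786, -0.345, 0.241]
ee_rot: [3.127, 0.3, -0.001]
force: [-0.0, -1.0, -0.3]
width: 0.288
gripper_force: 0.0
t 0.97 pos [ 0.379 -0.345  0.241] F [-0.  -1.  -0.3]
shift cm [ 2.4 -1.1  5.4] turn [0.  0.  0.1]
```

```bash
python3 -m creep '0 1 -1 2.5 0 0 0; 0 2.4 -1.1 5.4 0 0 0; 0 2.4 -1.1 5.4 0 0 0;0 4 -1.1 5.4 0 0 0;0 5 -1.1 5.4 0 0 0'; python3 -m creep '0 0 0 0 0 0 0;0 0.5 0 0 0 0 0;0 1 0 0 0 0 0;0 1.5 0 0 0 0 0'; python3 - <<'E'
from h import *; import cv2
a=vision.get_image("top")[:,:,::-1][150:310,300:500]; b=vision.get_image("scene")[:,:,::-1][200:360,280:480]
cv2.imwrite("pics/p1.png",cv2.resize(np.hstack([a,b]),(800,320)))
E
```

```text
clock: 1.6
position: [0.4274, -0.3252, 0.1885]
ee_rot: [3.126, 0.298, 0.003]
force: [1.2, -1.0, 0.8]
width: 0.008
gripper_force: 0.0
clock: 2.1
position: [0.4409, -0.3217, 0.1873]
ee_rot: [3.127, 0.299, 0.0]
force: [0.1, -0.6, 0.3]
width: 0.008
gripper_force: 0.0
```

View pics/p1.png

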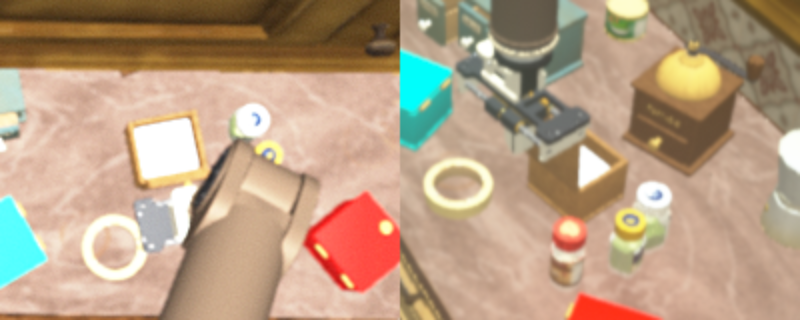

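The top view (left half) shows the gripper at (165,215), just in front of the box at (165,150). The scene view (right half) shows the fingertips before the lid at (545,150), with nothing disturbed. I'll push on.

```bash
python3 -m creep '0 0.6 0 0 0 0 0;0 1.2 0 0 0 0 0;0 1.8 0 0 0 0 0;0 2.4 0 0 0 0 0;0 3 0 0 0 0 0'; python3 -m creep '0 0.5 0 0 0 0 0;0 1 0 0 0 0 0;0 1.5 0 0 0 0 0;0 2 0 0 0 0 0;0 2.5 0 0 0 0 0';  python3 -m creep '0 0.5 0 0 0 0 0;0 1 0 0 0 0 0;0 1.5 0 0 0 0 0;0 1.5 0 0 0 0 0;0 1.5 0 0 0 0 0'; python3 - <<'E'
from h import *; import cv2
a=vision.get_image("top")[:,:,::-1][150:310,300:500]; b=vision.get_image("scene")[:,:,::-1][200:360,280:480]
cv2.imwrite("pics/p2.png",cv2.resize(np.hstack([a,b]),(800,320)))
E
```

```text
clock: 2.82
position: [0.4704, -0.3159, 0.1872]
ee_rot: [-3.127, -0.299, 0.0]
force: [-0.5, -0.4, 0.5]
width: 0.003
gripper_force: 0.4
clock: 3.45
position: [0.495, -0.3112, 0.1872]
ee_rot: [3.127, 0.299, 0.0]
force: [0.8, -0.8, -0.2]
width: 0.003
gripper_force: 0.2
clock: 4.08
position: [0.5093, -0.3085, 0.1872]
ee_rot: [3.127, 0.299, -0.0]
force: [0.7, -0.0, -0.3]
width: 0.004
gripper_force: 0.0
```

View pics/p2.png

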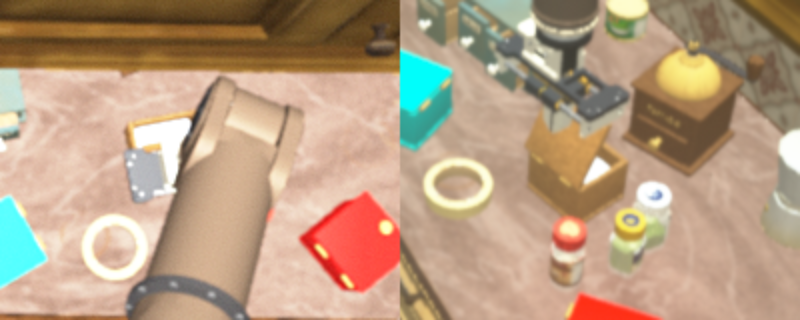

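The lid (560,150 in the right half) is now tipping forward ahead of the fingers and the box has not moved. I'll push a little further, then back off and up.

```bash
python3 -m creep '0 0.7 0 0 0 0 0;0 1.4 0 0 0 0 0;0 2 0 0 0 0 0;0 2.5 0 0 0 0 0;0 3 0 0 0 0 0'; python3 -m creep '0 0 0 0 0 0 0;0 0 0 0 0 0 0;0 0 0 0 0 0 0;0 0 -0 -3 0 0 0;0 -3 0 -6 0 0 0';python3 -m creep '0 -5 0 0 0 0 0;0 -10 0 0 0 0 0;0 -10 0 0 0 0 0'; python3 - <<'E'
from h import *; import cv2
a=vision.get_image("top")[:,:,::-1][150:310,300:500]; b=vision.get_image("scene")[:,:,::-1][200:360,280:480]
cv2.imwrite("pics/p3.png",cv2.resize(np.hstack([a,b]),(800,320)))
c=np.array([.627,.069]);fx=np.array([.991,.135]);fy=np.array([-.135,.991])
for d,v in ((.085,.1),(0,.075),(-.085,.08)): p=c-fx*(.05+v)+fy*d; print(p)
E
```

```text
clock: 4.8
position: [0.5393, -0.3027, 0.1872]
ee_rot: [3.127, 0.299, 0.0]
force: [-0.2, -0.4, 0.4]
width: 0.004
gripper_force: 0.0
clock: 5.42
position: [0.5105, -0.3074, 0.2476]
ee_rot: [-3.126, -0.303, -0.001]
force: [0.2, -0.5, 0.2]
width: 0.009
gripper_force: 0.0
clock: 5.8
position: [0.4072, -0.329, 0.2476]
ee_rot: [3.127, 0.29, -0.002]
force: [0.5, 0.1, 0.3]
width: 0.003
gripper_force: 0.0
[0.466875 0.132985]
[0.503125 0.052125]
[ 0.509645 -0.032785]
```

View pics/p3.png

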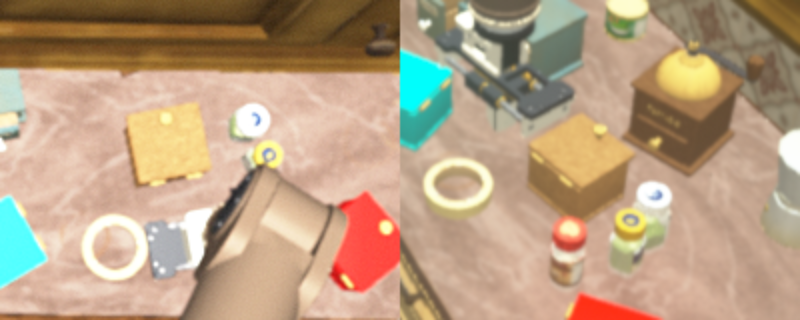

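The lid is down flat on the box at (168,145) left and (580,155) right; jars and tape are unmoved. Now the drawers, with the tool tilted 25° so that the fingertips go in under the top board.

```bash
cat >> h.py <<'E'
RC=rot(.991,.135,25)
def dr(d,v,z=.082):
    c=np.array([.627,.069]);fx=np.array([.991,.135]);fy=np.array([-.135,.991])
    p=c-fx*(.0586+v)+fy*d; go(np.r_[p,z]-.022*RC.as_matrix()[:,2],RC)
E
python3 -c "
from h import *
dr(-.085,.05,.19)"
```

```text
t 5.9 pos [ 0.411 -0.328  0.248] F [0.1 0.  0. ]
shift cm [ 16.4 -27.    3.8] turn [-0.6 24.9  3.1]
```

```bash
python3 -m creep '0 3 -5 0 0 5 1; 0 6 -10 0 0 10 2; 0 9 -15 0 0 15 3; 0 12 -20 1 0 20 3; 0 15 -25 2 -0.6 25 3'; python3 -m creep '0 0 0 0 0 0 0;0 0 0 0 0 0 0'; python3 -c "
from h import *
dr(-.085,.05,.082);dr(-.085,0)"
```

```text
clock: 6.52
position: [0.5129, -0.0507, 0.2278]
ee_rot: [-3.027, -0.21, -0.679]
force: [1.8, -1.0, -0.7]
width: 0.006
gripper_force: 0.0
clock: 6.78
position: [0.5118, -0.0528, 0.2273]
ee_rot: [-3.03, -0.211, -0.671]
force: [-0.2, -0.8, 0.4]
width: 0.007
gripper_force: 0.0
t 6.78 pos [ 0.512 -0.053  0.227] F [-0.2 -0.8  0.4]
shift cm [-4.1 -2.  11.9] turn [-0.2  0.   0.2]
t 6.78 pos [ 0.512 -0.053  0.227] F [-0.2 -0.8  0.4]
shift cm [ 0.4 -2.  14. ] turn [-0.2  0.   0.2]
```

```bash
python3 -m creep '0 -2.5 -1.5 3 0 0 0; 0 -4.1 -2 6 0 0 0; 0 -4.1 -2 9 0 0 0;0 -4.1 -2 11.9 0 0 0;0 -4.1 -2 11.9 0 0 0'; python3 -c "
from h import *
dr(-.085,.008);dr(-.085,0)"
```

```text
clock: 7.4
position: [0.5129, -0.0373, 0.1108]
ee_rot: [-3.047, -0.207, -0.649]
force: [0.3, 0.2, -0.1]
width: 0.004
gripper_force: 0.0
t 7.4 pos [ 0.513 -0.037  0.111] F [ 0.3  0.2 -0.1]
shift cm [ 4.3 -0.5  2.9] turn [0.5 1.  0.1]
t 7.4 pos [ 0.513 -0.037  0.111] F [ 0.3  0.2 -0.1]
shift cm [ 5.1 -0.5  3.2] turn [0.5 1.  0.1]
```

```bash
python3 -m creep '0 0 0 0 0 0 0;0 0 0 0 0 0 0'; python3 -c "
from h import *
dr(-.085,.008);dr(-.085,0)"
```

```text
clock: 7.65
position: [0.5123, -0.0368, 0.1115]
ee_rot: [-3.046, -0.207, -0.65]
force: [-0.3, -0.7, -0.1]
width: 0.003
gripper_force: 0.0
t 7.65 pos [ 0.512 -0.037  0.112] F [-0.3 -0.7 -0.1]
shift cm [ 4.4 -0.4  3. ] turn [0.4 0.9 0.1]
t 7.65 pos [ 0.512 -0.037  0.112] F [-0.3 -0.7 -0.1]
shift cm [ 5.1 -0.4  3.3] turn [0.4 0.9 0.1]
```

```bash
python3 -m creep '0 0.9 -0.1 0.6 0 0.9 0;0 1.8 -0.2 1.2 0 0.9 0;0 2.6 -0.3 1.8 0 0.9 0;0 2.6 -0.4 1.8 0 0.9 0'; python3 -c "
from h import *
print(telemetry.observe()['joints']);dr(-.085,.008);dr(-.085,0)"
```

```text
clock: 8.15
position: [0.543, -0.0274, 0.1055]
ee_rot: [-3.039, -0.21, -0.674]
force: [-0.1, -0.9, -0.7]
width: 0.003
gripper_force: 0.0
[ 0.28128272  0.3752398  -0.37128863  2.26808872  0.86419352  0.12927737
 -2.30798202]
t 8.15 pos [ 0.543 -0.027  0.105] F [-0.1 -0.9 -0.7]
shift cm [1.7 0.1 1.2] turn [0.4 0.  0.2]
t 8.15 pos [ 0.543 -0.027  0.105] F [-0.1 -0.9 -0.7]
shift cm [2.4 0.1 1.5] turn [0.4 0.  0.2]
```

```bash
python3 -m creep '0 0.4 0 0.5 0 0 0;0 0.8 0 0.8 0 0 0;0 1.2 0.1 1 0 0 0;0 1.7 0.1 1.2 0 0 0;0 1.7 0.1 1.2 0 0 0'; python3 -c "
from h import *
print(telemetry.observe()['joints']);dr(-.085,0)"
```

```text
clock: 8.78
position: [0.5631, -0.0261, 0.1018]
ee_rot: [-3.039, -0.209, -0.674]
force: [-0.4, 0.0, 0.8]
width: 0.003
gripper_force: 0.0
[ 0.28480689  0.40804511 -0.38454537  2.22586303  0.8782916   0.14950178
 -2.31814133]
t 8.78 pos [ 0.563 -0.026  0.102] F [-0.4  0.   0.8]
shift cm [ 0.7 -0.1  0.3] turn [0.4 0.  0.2]
```

```bash
python3 -m creep '0 0.2 0 0.1 0 0 0;0 0.4 0 0.2 0 0 0;0 0.6 0 0.25 0 0 0;0 0.6 0 0.25 0 0 0'; python3 -m creep '0 0.1 0 0.05 0 0 0;0 0.1 0 0.05 0 0 0';  python3 -m creep '0 0.1 0 0.05 0 0 0;0 0.1 0 0.05 0 0 0'; python3 -m creep '0 0.1 0 0.05 0 0 0;0 0.1 0 0.05 0 0 0';python3 -c "
from h import *
dr(-.085,0)"
```

```text
clock: 9.28
position: [0.5692, -0.0251, 0.1021]
ee_rot: [-3.039, -0.21, -0.674]
force: [-0.4, -0.3, -0.2]
width: 0.011
gripper_force: 0.0
clock: 9.52
position: [0.5702, -0.025, 0.1019]
ee_rot: [-3.039, -0.21, -0.674]
force: [-0.1, -0.1, -0.6]
width: 0.008
gripper_force: 0.1
clock: 9.78
position: [0.5713, -0.0248, 0.1019]
ee_rot: [-3.039, -0.21, -0.674]
force: [0.5, 0.4, 0.4]
width: 0.002
gripper_force: 0.1
clock: 10.02
position: [0.5724, -0.0247, 0.1019]
ee_rot: [-3.039, -0.21, -0.674]
force: [0.5, 0.4, -0.0]
width: 0.009
gripper_force: 0.1
t 10.03 pos [ 0.572 -0.025  0.102] F [ 0.5  0.4 -0. ]
shift cm [-0.1 -0.  -0.1] turn [0.4 0.  0.2]
```

```bash
for i in 1 2 3; do python3 -m creep '0 0.1 0 0.05 0 0 0;0 0.1 0 0.05 0 0 0' | sed -n 2,4p; done
```

```text
position: [0.5736, -0.0245, 0.1019]
ee_rot: [-3.039, -0.21, -0.674]
force: [-0.9, -0.6, 0.2]
position: [0.5746, -0.0244, 0.1018]
ee_rot: [-3.039, -0.21, -0.674]
force: [0.3, -0.4, -0.0]
position: [0.5758, -0.0242, 0.1018]
ee_rot: [-3.039, -0.21, -0.674]
force: [-0.0, -0.4, 0.7]
```

```bash
python3 - <<'E'
from h import *; import cv2
a=vision.get_image("top")[:,:,::-1][160:310,200:400]; b=vision.get_image("wrist")[:,:,::-1]
cv2.imwrite("pics/p4.png",np.hstack([cv2.resize(a,(480,360),interpolation=cv2.INTER_CUBIC),cv2.resize(b,(320,240)).copy() if 0 else cv2.resize(b,(320,360))]))
E
```

```text
(no output)
```

View pics/p4.png

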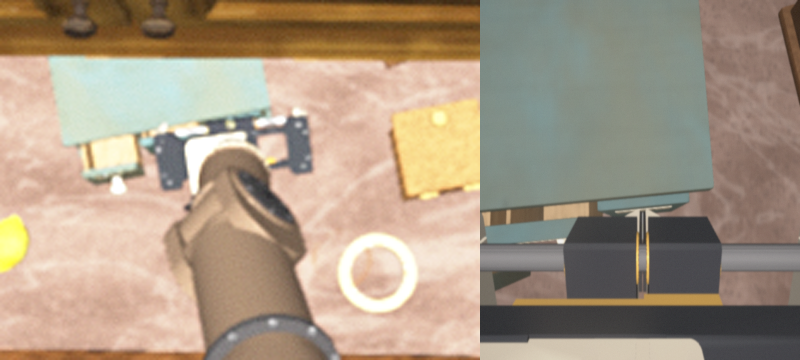

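The top view (left) shows the gripper in front of drawer 2. The wrist view (right) shows the top board's front edge from (480,212) to its corner at (712,190), and the fingertips just below it. I'll use the wrist view to check where the chest front is.

```bash
python3 - <<'E'
from h import *
i=vision.camera_info("wrist")
A=plane("wrist",(464,253),.115,i);B=plane("wrist",(2,283),.115,i);print(A,B)
c=np.array([.627,.069]);fx=np.array([.991,.135])
for p in(A,B):print("chest x of edge (exp -.054)",(p[:2]-c)@fx)
s=telemetry.observe();r=R.from_rotvec(s["ee_rot"]).as_matrix();t=s["position"]+.022*r[:,2];print("tip",t,"tip lead chest x",(t[:2]-c)@fx+.0086)
E
```

```text
[ 0.60979663 -0.06963143  0.115     ] [0.5767944  0.09112639 0.115     ]
chest x of edge (exp -.054) -0.03576378033491091
chest x of edge (exp -.054) -0.0467666871986949
tip [ 0.5848993  -0.02318048  0.08187183] tip lead chest x -0.04556615890900609
```

```bash
python3 -m creep '0 -1 0 -0.5 0 0 0;0 -2 0 -2 0 0 0;0 -4 0 -6 0 0 0;0 -6 0 -11 0 0 0;0 -8 0 -16 0 0 0' | sed -n 2,4p; python3 -m creep '0 -5 0 -3 0 0 0;0 -10 0 -6 0 0 0;0 -10 0 -6 0 0 0' | sed -n 2,4p
python3 - <<'E'
from h import *; import cv2
a=vision.get_image("top")[:,:,::-1]; cv2.imwrite("pics/top5.png",a)
o=cv2.imread("pics/top0.png")
v=np.vstack([cv2.resize(x[178:245,215:345],(780,300),interpolation=cv2.INTER_CUBIC) if 0 else cv2.resize(x[178:243,215:345],(600,300),interpolation=cv2.INTER_CUBIC) for x in (o,a)])
cv2.imwrite("pics/p5.png",v)
w=vision.get_image("wrist"); i=vision.camera_info("wrist");cv2.imwrite("pics/w5.png",w[:,:,::-1]); np.save("w5.npy",i)
E
```

```text
position: [0.4691, -0.0432, 0.1851]
ee_rot: [-3.038, -0.198, -0.681]
force: [0.6, -0.6, 0.2]
position: [0.3845, -0.0611, 0.1911]
ee_rot: [-3.056, -0.193, -0.619]
force: [-0.5, -0.3, 0.3]
```

View pics/p5.png

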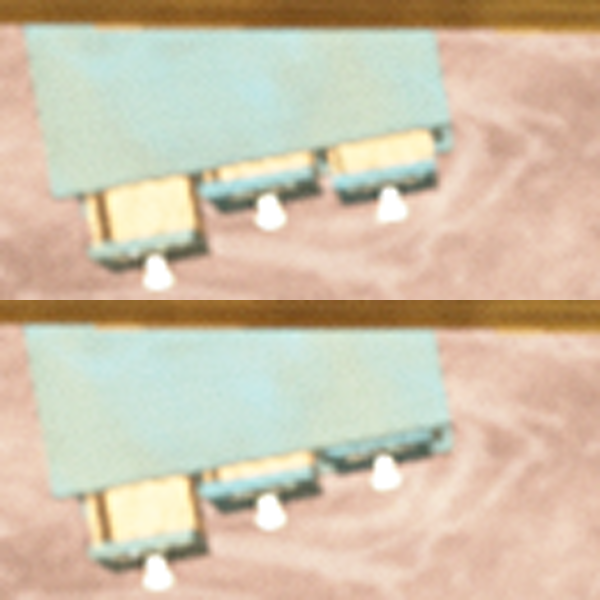

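Start above, now below. The chest has not moved and drawer 2 has gone nearly in: its knob moved from (392,207) to (386,473-300). The true top-board corner is at (450,122); I had taken the base board for it, so I correct the chest frame.

```bash
python3 - <<'E'
from h import *
T=lambda x,y:(215+x/4.615-.4,178+y/4.615-.4)
L=plane("top",T(52,195),.115)[:2];Rr=plane("top",T(450,122),.115)[:2]
fy=(L-Rr)/np.linalg.norm(L-Rr);fx=np.array([fy[1],-fy[0]]);c=(L+Rr)/2+.054*fx
print(L,Rr,np.linalg.norm(L-Rr),fx,c)
def ch(n,p,z):
    q=plane("top",p,z)[:2]-c; print(n,np.round([q@fx,q@fy],4))
ch("d0 front",T(95,250),.103);ch("d1",T(320,178),.103);ch("d2 was",T(436,170),.103);ch("d2 now",T(432,432-300+3),.103)
ch("k2 tip",T(387,488-300),.045);ch("k1 tip",T(268,227),.045);ch("k0 tip",T(157,288),.045);ch("base R",T(452,452-300),.01)
E
sed -i 's/^RC=.*/CX=np.array([0,0])/' h.py
```

```text
[0.55605042 0.19370533] [ 0.6084409  -0.07163756] 0.27046554596877537 [0.98105986 0.1937048 ] [0.63522289 0.07149394]
d0 front [-0.094  0.115]
d1 [-0.0735 -0.0424]
d2 was [-0.0824 -0.1202]
d2 now [-0.0584 -0.1219]
k2 tip [-0.0797 -0.0844]
k1 tip [-0.0916  0.0026]
k0 tip [-0.1198  0.0864]
base R [-0.0572 -0.1343]
```

```bash
sed -i 's/^CX=.*/RC=rot(.981,.194,25)/; s/c=np.array(.*$/c=np.array([.6352,.0715]);fx=np.array([.981,.194]);fy=np.array([-.194,.981])/' h.py; python3 -c "
from h import *
dr(-.085,.06,.12);dr(-.085,.03);dr(-.085,0)"
```

```text
t 11.97 pos [ 0.383 -0.062  0.191] F [ 0.8 -0.7 -0.3]
shift cm [11.4 -0.8 10.3] turn [ 2.1  2.3 -3.6]
t 11.97 pos [ 0.383 -0.062  0.191] F [ 0.8 -0.7 -0.3]
shift cm [12.7 -1.  14.9] turn [ 2.1  2.3 -3.6]
t 11.97 pos [ 0.383 -0.062  0.191] F [ 0.8 -0.7 -0.3]
shift cm [15.5 -1.2 16.1] turn [ 2.1  2.3 -3.6]
```

```bash
python3 -m creep '0 4 -0.3 2 0.7 1 -1; 0 8 -0.6 4 1.4 2 -2; 0 11.4 -0.8 6 2.1 2.3 -3.6;0 11.4 -0.8 10.3 2.1 2.3 -3.6;0 12.2 -0.9 13.5 2.1 2.3 -3.6' | sed -n 2,4p;  python3 -m creep '0 0 0 0 0 0 0;0 0 0 0 0 0 0'| sed -n 2,4p; python3 -c "
from h import *
dr(-.085,.01);dr(-.085,0)"
```

```text
position: [0.5487, -0.0314, 0.1164]
ee_rot: [-3.007, -0.297, -0.675]
force: [1.0, -1.0, 0.0]
position: [0.5469, -0.0312, 0.1179]
ee_rot: [-3.007, -0.299, -0.674]
force: [0.4, 0.9, 0.5]
t 12.85 pos [ 0.547 -0.031  0.118] F [0.4 0.9 0.5]
shift cm [1.9 0.2 2.7] turn [-0.2 -0.3  0.1]
t 12.85 pos [ 0.547 -0.031  0.118] F [0.4 0.9 0.5]
shift cm [2.8 0.2 3.1] turn [-0.2 -0.3  0.1]
```

```bash
python3 -m creep '0 0.8 0.1 1 0 0 0;0 1.5 0.2 2 0 0 0;0 1.9 0.2 2.7 0 0 0;0 2.3 0.2 2.9 0 0 0;0 2.6 0.2 3 0 0 0' | sed -n 2,4p; for i in 1 2 3; do python3 -m creep '0 0.1 0 0.05 0 0 0;0 0.1 0 0.05 0 0 0' | sed -n 2,4p; done;  python3 -c "
from h import *
dr(-.085,0)"
```

```text
position: [0.5833, -0.027, 0.1017]
ee_rot: [-3.008, -0.297, -0.674]
force: [-0.9, 0.4, 0.1]
position: [0.5843, -0.0268, 0.1019]
ee_rot: [-3.008, -0.297, -0.675]
force: [-0.3, 0.4, -0.3]
position: [0.5853, -0.0266, 0.1017]
ee_rot: [-3.008, -0.297, -0.674]
force: [-0.3, -1.1, 0.9]
position: [0.5859, -0.0265, 0.1015]
ee_rot: [-3.009, -0.297, -0.673]
force: [-4.3, -0.5, 4.3]
t 14.22 pos [ 0.586 -0.027  0.101] F [-4.3 -0.5  4.3]
shift cm [-0.  -0.2 -0.1] turn [-0.1 -0.2  0.1]
```

Contact at the stop (-4.3 N) right where predicted. On to drawer 1.

```bash
python3 -m creep '0 -1.5 0 -1 0 0 0;0 -4 0 -3 0 0 0;0 -4 -3 -4 0 0 0;0 -4 -6 -4 0 0 0;0 -4 -8.5 -4 0 0 0' | sed -n 2,4p;  python3 -m creep '0 0 0 0 0 0 0;0 0 0 0 0 0 0'| sed -n 2,4p; python3 -c "
from h import *
dr(0,.03);dr(0,0)"
```

```text
position: [0.5167, 0.0469, 0.1214]
ee_rot: [-3.008, -0.296, -0.675]
force: [-0.4, -0.3, -0.4]
position: [0.5173, 0.0457, 0.121]
ee_rot: [-3.009, -0.297, -0.674]
force: [0.6, -0.3, 0.1]
t 15.1 pos [0.517 0.046 0.121] F [ 0.6 -0.3  0.1]
shift cm [ 1.2 -0.2  2.7] turn [-0.1 -0.3  0.1]
t 15.1 pos [0.517 0.046 0.121] F [ 0.6 -0.3  0.1]
shift cm [ 4.  -0.2  4. ] turn [-0.1 -0.3  0.1]
```

```bash
python3 -m creep '0 0.6 -0.2 1.5 0 0 0;0 1.2 -0.2 2.7 0 0 0;0 1.9 -0.2 3 0 0 0;0 2.6 -0.2 3.4 0 0 0;0 3.2 -0.2 3.7 0 0 0' | sed -n 2,4p; python3 -m creep '0 0.3 0 0.15 0 0 0;0 0.6 0 0.25 0 0 0;0 0.6 0 0.25 0 0 0'| sed -n 2,4p; for i in 1 2; do python3 -m creep '0 0.1 0 0.05 0 0 0;0 0.1 0 0.05 0 0 0' | sed -n 2,4p; done;  python3 -c "
from h import *
dr(0,0)"
```

```text
position: [0.5616, 0.0566, 0.1014]
ee_rot: [-3.008, -0.295, -0.675]
force: [-0.5, -0.9, -0.3]
position: [0.5675, 0.0586, 0.1015]
ee_rot: [-3.008, -0.297, -0.674]
force: [-0.1, -0.6, -1.0]
position: [0.5682, 0.0587, 0.1013]
ee_rot: [-3.009, -0.297, -0.674]
force: [-1.9, -1.3, 0.9]
position: [0.5687, 0.0588, 0.1011]
ee_rot: [-3.009, -0.297, -0.673]
force: [-7.6, -0.8, 6.3]
t 16.6 pos [0.569 0.059 0.101] F [-7.6 -0.8  6.3]
shift cm [ 0.   0.  -0.1] turn [-0.1 -0.2  0.1]
```

```bash
python3 -m creep '0 -1.5 0 -1 0 0 0;0 -5 0 -4 0 0 0;0 -8 0 -7 0 0 0;0 -8 -3 -7 0 0 0;0 -8 -6 -7 0 0 0' | sed -n 2,4p;  python3 -m creep '0 0 -2.5 0 0 0 0;0 0 -2.5 0 0 0 0;0 0 -2.5 0 0 0 0'| sed -n 2,4p; python3 -c "
from h import *
dr(.085,.055);dr(.085,0)"
```

```text
position: [0.46, 0.0872, 0.1307]
ee_rot: [-3.01, -0.291, -0.675]
force: [1.5, 0.1, -0.7]
position: [0.4548, 0.1141, 0.1304]
ee_rot: [-3.008, -0.301, -0.673]
force: [-0.1, -0.7, -0.9]
t 17.6 pos [0.455 0.114 0.13 ] F [-0.1 -0.7 -0.9]
shift cm [ 2.9 -0.8  4.5] turn [-0.2 -0.2  0.2]
t 17.6 pos [0.455 0.114 0.13 ] F [-0.1 -0.7 -0.9]
shift cm [ 7.9 -0.8  6.9] turn [-0.2 -0.2  0.2]
```

```bash
python3 -m creep '0 0.9 -0.8 2 0 0 0;0 1.8 -0.8 4 0 0 0;0 2.9 -0.8 4.5 0 0 0;0 3.7 -0.8 4.9 0 0 0;0 3.7 -0.8 4.9 0 0 0' | sed -n 2,4p; python3 -c "
from h import *
dr(.085,0)"
```

```text
position: [0.5086, 0.1311, 0.107]
ee_rot: [-3.014, -0.297, -0.66]
force: [-0.1, -1.0, 0.7]
t 18.23 pos [0.509 0.131 0.107] F [-0.1 -1.   0.7]
shift cm [ 3.9 -0.2  2.3] turn [-0.1  0.3  0.1]
```

```bash
python3 -m creep '0 0.6 0 0.5 0 0 0;0 1.2 -0.1 0.9 0 0 0;0 1.8 -0.1 1.3 0 0 0;0 2.4 -0.2 1.6 0 0 0;0 3 -0.2 1.9 0 0 0' | sed -n 2,4p; python3 -m creep '0 0.3 0 0.15 0 0 0;0 0.5 0 0.2 0 0 0;0 0.5 0 0.2 0 0 0'| sed -n 2,4p; python3 -c "
from h import *
dr(.085,0)"
```

```text
position: [0.5428, 0.1406, 0.1022]
ee_rot: [-3.013, -0.299, -0.659]
force: [-0.3, -1.1, -1.0]
position: [0.5477, 0.1414, 0.1025]
ee_rot: [-3.013, -0.298, -0.659]
force: [-0.9, 1.1, 0.2]
t 19.23 pos [0.548 0.141 0.103] F [-0.9  1.1  0.2]
shift cm [0.4 0.1 0.2] turn [-0.1  0.3  0.1]
```

```bash
python3 -m creep '0 0.2 0 0.1 0 0 0;0 0.2 0 0.1 0 0 0'| sed -n 2,4p; for i in 1 2 3; do python3 -m creep '0 0.1 0 0.05 0 0 0;0 0.1 0 0.05 0 0 0' | sed -n 2,4p; done;  python3 -c "
from h import *
dr(.085,0)"
```

```text
position: [0.55, 0.142, 0.1025]
ee_rot: [-3.013, -0.299, -0.66]
force: [0.1, -0.3, 0.2]
position: [0.5509, 0.1421, 0.1023]
ee_rot: [-3.013, -0.299, -0.659]
force: [0.2, -0.2, 0.1]
position: [0.5516, 0.1422, 0.1021]
ee_rot: [-3.014, -0.299, -0.658]
force: [-5.5, -0.7, 2.3]
position: [0.552, 0.1423, 0.1019]
ee_rot: [-3.014, -0.299, -0.657]
force: [-9.1, -2.6, 6.7]
t 20.23 pos [0.552 0.142 0.102] F [-9.1 -2.6  6.7]
shift cm [ 0.   0.1 -0. ] turn [-0.1  0.4  0.1]
```

Drawer 0 is at its stop. I back off and check.

```bash
python3 -m creep '0 -1.5 0 -1 0 0 0;0 -4 0 -4 0 0 0;0 -7 0 -9 0 0 0;0 -9 0 -14 0 0 0;0 -12 0 -16 0 0 0' | sed -n 2,4p;python3 -m creep '0 -5 0 -3 0 0 0;0 -6 0 -6 0 0 0;0 -6 0 -6 0 0 0' | sed -n 2,4p
python3 - <<'E'
from h import *; import cv2
a=vision.get_image("top")[:,:,::-1]; o=cv2.imread("pics/top0.png")
cv2.imwrite("pics/p6.png",np.vstack([cv2.resize(x[178:278,145:445],(800,267),interpolation=cv2.INTER_CUBIC) for x in (o,a)]))
E
```

```text
position: [0.381, 0.1083, 0.1998]
ee_rot: [-3.011, -0.297, -0.665]
force: [-0.2, 0.4, 0.6]
position: [0.3029, 0.0925, 0.2288]
ee_rot: [-3.011, -0.299, -0.667]
force: [1.5, -0.4, -1.1]
```

View pics/p6.png

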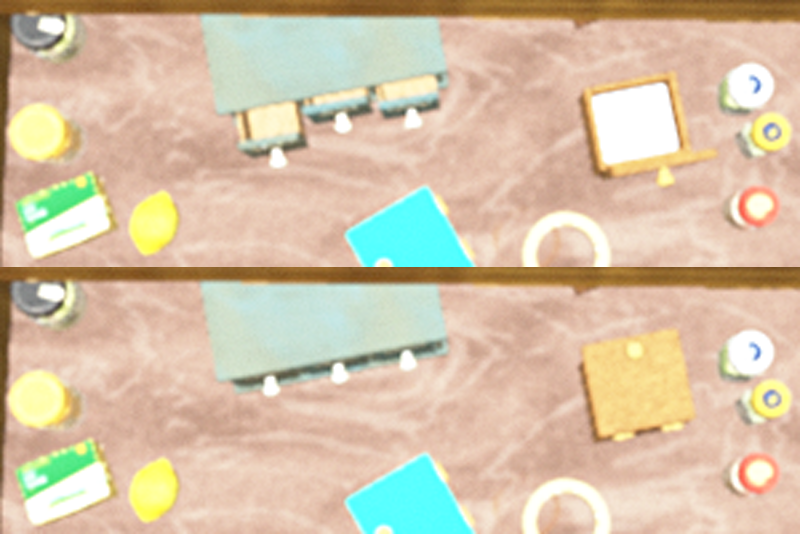

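In the lower picture all three drawers are flush, with knobs at (271,384), (339,372), (408,359). The lid is flat at (637,385) and everything else sits where it was.

```bash
python3 -c "
from cell import job
print(job.sign_off())"
```

```text
the job is handed in; nothing more can be done
None
```

I pushed all three drawers in to their stops and the salt box lid shut, saw nothing else moved in the last top view, and handed the job in; no verdict came back.

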